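# Show a colleague the next weighing

### The job

Set up the next weighing for a colleague who is watching: first press the green key on the balance all the way down and let it come up again, then point at the tub with the blue lid, then at the balance's round steel pan. To point, bring the downward fingertips about 3 cm above the middle of the thing and stay still there for about two seconds without touching it. Pick nothing up, do not touch any tub or the pan, do not press the grey key, do not bring the fingertips down close over another tub, and leave everything standing where it is.

Things in the scene. Friction and masses are not known exactly. Their poses are not given: they have to be found in the camera images.
- green_key (a joint): how far the green key is pressed: 0 when up, 0.006 m when fully down; a spring brings it back and full travel takes about 4 N
- green_key_top (a point): centre of the top face of the green round key (28 mm across, standing 6 mm proud of a grey collar 44 mm across, flush with it when fully down) on the front panel of the white balance, 72 mm above the table; pressed straight down. It is the key on the left, seen from the robot, of the two on the panel; they lie 140 mm apart with a dark display between them
- grey_key (a joint): how far the grey key is pressed, as for the green one; this key must not be pressed
- grey_key_top (a point): centre of the top face of the grey round key, the right-hand one on the balance's panel, same size and height as the green key
- pan: the balance's round steel weighing pan, 110 mm across, fixed on top of the balance; origin at the centre of its foot, z up
- pan_middle (a point): middle of the pan's flat top, 73 mm above the table. The balance is a white slab 300 mm deep, 210 mm wide and 54 mm high, fixed to the table, its panel end towards the robot and a ridge 82 mm high at its far end, which begins 85 mm beyond the pan's middle; the pan's middle lies 140 mm beyond the line joining the two keys
- blue_tub: cream plastic tub with a blue lid, 84 mm across and 80 mm high in all, about 0.3 kg, loose on the table; origin at the centre of its underside, z up
- blue_lid (a point): middle of the top of the blue lid, 80 mm above the table
- red_tub: cream plastic tub with a red lid, 84 mm across and 80 mm high in all, about 0.3 kg, loose on the table; origin at the centre of its underside, z up
- red_lid (a point): middle of the top of the red lid, 80 mm above the table
- yellow_tub: cream plastic tub with a yellow lid, 84 mm across and 80 mm high in all, about 0.3 kg, loose on the table; origin at the centre of its underside, z up
- yellow_lid (a point): middle of the top of the yellow lid, 80 mm above the table
- white_tub: cream plastic tub with a white lid, 84 mm across and 80 mm high in all, about 0.3 kg, loose on the table; origin at the centre of its underside, z up
- white_lid (a point): middle of the top of the white lid, 80 mm above the table
- weight_mark (a point): centre of the underside of a brass weight, 34 mm across and 56 mm high, loose on the table left of the balance
- bottle_mark (a point): centre of the underside of a closed amber bottle, 60 mm across and 130 mm high, loose, standing beyond the tubs
- scoop_mark (a point): origin (underside) of a loose steel spoon about 200 mm long, lying on the right of the tubs

How it is judged:
On the way, in this order (a step that is already met when the one before it is completed fails the run):
1. the green key is pressed down (value of joint green_key above 0.0045 m), for 0.05 s.
2. the green key is let go and the fingertips stay just above the blue lid (value of joint green_key below 0.002 m and horizontal distance between the grasp point and blue_lid below 0.024 m and z of the grasp point in the frame of blue_lid between 0.02 and 0.085 m), for 1.5 s.
3. the fingertips stay just above the middle of the pan (horizontal distance between the grasp point and pan_middle below 0.026 m and z of the grasp point in the frame of pan_middle between 0.02 and 0.085 m), for 1.5 s.
At the end, for the whole second after the job is handed in: after the key press and the two pointings (each held 1.5 s, within 24 mm of the lid's middle or 26 mm of the pan's, fingertips no more than about 65 mm above), both keys are up and all tubs, the weight, the bottle and the spoon stand within 10 mm of where they began, the tubs upright (distance of each of blue_lid, red_lid, yellow_lid, white_lid, weight_mark, bottle_mark, scoop_mark from where it was at the start of the episode below 0.01 m and angle between each of blue_tub, red_tub, yellow_tub, white_tub's own z axis and vertical below 0.1 rad and value of joint each of green_key, grey_key below 0.002 m); the robot touches nothing.
It fails at once if a tub or the pan is touched (contact force between any of the fingers, the arm and blue_tub above 0.5 N or contact force between any of the fingers, the arm and red_tub above 0.5 N or contact force between any of the fingers, the arm and yellow_tub above 0.5 N or contact force between any of the fingers, the arm and white_tub above 0.5 N or contact force between any of the fingers, the arm and pan above 0.5 N).
It fails at once if the grey key is pressed (value of joint grey_key above 0.003 m).
It fails at once if the fingertips come down close over another tub ((horizontal distance between the grasp point and red_lid below 0.028 m and z of the grasp point in the frame of red_lid between -0.08 and 0.065 m) or (horizontal distance between the grasp point and yellow_lid below 0.028 m and z of the grasp point in the frame of yellow_lid between -0.08 and 0.065 m) or (horizontal distance between the grasp point and white_lid below 0.028 m and z of the grasp point in the frame of white_lid between -0.08 and 0.065 m)).
It fails at once if a tub or another loose thing is lifted, pushed or knocked away (distance of any of blue_lid, red_lid, yellow_lid, white_lid, weight_mark, bottle_mark, scoop_mark from where it was at the start of the episode above 0.015 m).
It also fails if it takes over 53 s, if anything falls off the work surface, if the arm or the gripper's body presses on something with over 40 N, if the wrist force passes 120 N, or if a joint passes its speed limit or range.

### The arm

A 6-joint arm with a two-finger parallel gripper is mounted at the origin on the work surface. World frame = base frame: x ahead of the robot, y to its left, z up, the work surface at z = 0. Lengths are in m, angles in rad, forces in N, time in s.
With the tool pointing down it reaches from about 0.275 to 0.825 m from the base axis. Payload 4.9 kg.
Tool frame: the origin (TCP) lies midway between the tips of the shut fingers; the grasp point (between the pads) lies 19 mm behind it (grip_point_offset is the distance from the TCP to the grasp point, in m); z points along the fingers, x is the direction in which the jaws open and shut, and the axes are right-handed (so a half turn about z gives the same grasp; the last joint's range is limited). The gripper opens to 85 mm and grips with 20 to 120 N. Pads are 22 mm wide; open, the fingers measure 114 mm over their backs; the gripper's body (76 mm by 85 mm) begins 54 mm behind the grasp point. The pads swing forward as they close: fully open they stand 13 mm farther back than shut.
Start: joints at [-1.31, 0.326, -0.193, 1.052, 0, 1.437], TCP at [0.212, -0.508, 0.231] pointing down, gripper open.
Joint ranges: [-2.65, 2.65], [-0.97, 1.79], [-1.3, 1.35], [-1.93, 2.1], [-1.47, 1.37], [-3.14, 3.14]. Speed limits (rad/s): [2.57, 2.57, 3.14, 3.14, 3.14, 3.14].

### API

Orientations are given as a rotation vector (axis times angle).
In Python, from cell import * gives the robot as it stands. Calls block until the motion is done:
- movep(position, orientation): joint-space move of the TCP to a pose.
- move_l(position, velocity=0.15, rot=None, until_force=None): straight line of the TCP; rot=None keeps the orientation; velocity is the mean speed in m/s. With until_force (N) it stops when the force on the tool has changed by that much, and returns True; else False.
- set_joints(angles): joint-space move.
- let_go() and grab(newtons=None): open the fingers fully, or close them until they stop; newtons is the grip in N (None keeps the last).
- sleep(seconds).
- ik(position, orientation): joint angles nearest the present ones, or None.
- get_state(): the state.
- grab_frame(name): name is "scene" or "top" or "wrist"; returns a dict with "img" (420x560x3 uint8, red, green, blue), "fx", "fy", "cx", "cy" (pixels), "cam_to_world" (4x4, takes a point from camera to world coordinates); the wrist camera has in their place "T_tool_cam" (4x4, takes a point from camera to tool coordinates, whose origin is the TCP and whose axes are the tool frame's). Camera axes: x right, y down, z forward; pixel columns grow to the right and rows downward; lengths in m; the calibration is good to about 2 mm. A picture is of the moment at which its call begins: read the wrist's pose just before it. There is no depth.
A pose or a line that the arm cannot do raises MotionError and nothing moves.
- sign_off(): hands the job in, once; it reports no verdict.
Trained networks look in the newest picture that a camera, given by its name, has taken for a name from the list of things; names that differ only in an ending like _2 or _b are one class to them, and where a whole thing is asked for, a point or a joint stands for the part that bears it (a point fixed in the world has none). Each returns a list of dicts, best first, with "score" (0 to 1); they miss things now and then, are a little off and sometimes report something else, mostly with a low value. They report only what shows in the picture. A call takes as long as a camera call.
- spot_in(camera, name): "centre" ([column, row] in pixels, amid what is visible of it).
- silhouettes(camera, name): "mask" (420x560 bool, what is visible of it) and "centre" ([column, row] in pixels, amid what is visible of it).
- tip_of(camera, name): "centre" ([column, row] in pixels: a listed point, or the origin of a listed thing).
The state is a dict: "clock": time; "q": joint angles; "joint_velocities": joint speeds; "tau": joint torques, N m; "position": TCP position; "eef_rot": TCP orientation; "contact_force": force on the tool from outside, world axes, zero at the start; "wrist_torque": the same for the moment, N m; "finger_gap": opening from 0.0 (shut) to 1.0 (fully open).
Only numpy, scipy, OpenCV 4.12 (cv2) and the standard library are available. Lean on these libraries where they do the work, as an engineer would, in place of code of your own. Each camera call takes 0.05 s, during which the arm holds its last target. There are 200 camera calls.

## Working session

There is one attempt and no reset: what is moved stays moved. The work goes in short steps, each a Python script; the robot and the scene stay as the last script left them, time stands still between calls to the robot, and variables do not carry over. Pictures are saved under pics/ and viewed, about 8 in all and at most 12, crops included, and the job is handed in when it is done.

```bash
mkdir -p pics
cat > h.py <<'E'
from cell import *
import numpy as np, cv2
def proj(f,px,z):
    T=f["cam_to_world"]; d=T[:3,:3]@np.array([(px[0]-f["cx"])/f["fx"],(px[1]-f["cy"])/f["fy"],1.])
    return T[:3,3]+d*(z-T[2,3])/d[2]
E
python3 - <<'E'
from h import *
H=dict(green_key_top=.072,grey_key_top=.072,pan_middle=.073,blue_lid=.08,red_lid=.08,yellow_lid=.08,white_lid=.08,weight_mark=0,bottle_mark=0,scoop_mark=0)
for c in("top","scene"):
    f=grab_frame(c); cv2.imwrite(f"pics/{c}1.png",f["img"][:,:,::-1]); print(c,np.round(f["cam_to_world"][:3,3],2))
    for n,z in H.items():
        print(n,[(np.round(d["centre"]),np.round(proj(f,d["centre"],z)[:2],3),round(d["score"],2)) for d in tip_of(c,n)[:2]])
s=get_state(); print(s["clock"],s["position"],s["eef_rot"],s["finger_gap"])
E
```

```text
top [ 0.33 -0.02  1.37]
green_key_top [(array([182., 240.]), array([0.458, 0.315]), 0.63), (array([159., 204.]), array([0.566, 0.418]), 0.41)]
grey_key_top [(array([353., 269.]), array([ 0.456, -0.247]), 0.72), (array([224., 240.]), array([0.482, 0.181]), 0.44)]
pan_middle [(array([205., 202.]), array([0.596, 0.268]), 0.72), (array([360., 233.]), array([ 0.574, -0.253]), 0.3)]
blue_lid [(array([306., 262.]), array([ 0.452, -0.093]), 0.73), (array([303., 268.]), array([ 0.432, -0.086]), 0.21)]
red_lid [(array([366., 229.]), array([ 0.589, -0.27 ]), 0.81), (array([360., 232.]), array([ 0.578, -0.254]), 0.5)]
yellow_lid [(array([362., 261.]), array([ 0.485, -0.269]), 0.86), (array([314., 220.]), array([ 0.591, -0.098]), 0.38)]
white_lid [(array([312., 216.]), array([ 0.605, -0.092]), 0.96), (array([312., 222.]), array([ 0.585, -0.093]), 0.34)]
weight_mark [(array([158., 202.]), array([0.583, 0.447]), 0.45)]
bottle_mark [(array([288., 168.]), array([0.783, 0.014]), 0.76)]
scoop_mark []
scene [0.94 0.64 0.79]
green_key_top [(array([409., 274.]), array([0.441, 0.313]), 0.5), (array([276., 143.]), array([ 0.474, -0.264]), 0.32)]
grey_key_top []
pan_middle [(array([345., 294.]), array([0.598, 0.291]), 0.55)]
blue_lid [(array([313., 170.]), array([ 0.447, -0.091]), 0.58)]
red_lid [(array([241., 153.]), array([ 0.597, -0.258]), 0.87)]
yellow_lid []
white_lid [(array([267., 189.]), array([ 0.598, -0.079]), 0.95)]
weight_mark [(array([389., 366.]), array([0.579, 0.439]), 0.7)]
bottle_mark [(array([221., 254.]), array([0.773, 0.01 ]), 0.83)]
scoop_mark [(array([227., 137.]), array([ 0.561, -0.468]), 0.63)]
1.1 [ 0.2115584  -0.50770927  0.23129735] [-2.61392024e+00  1.74268098e+00 -7.72784078e-05] 0.9961239330605111
```

View pics/top1.png

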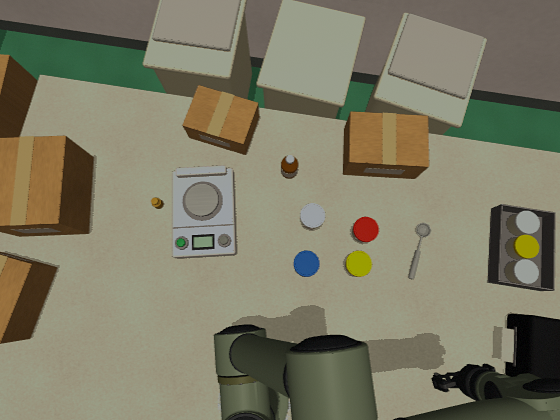

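View pics/scene1.png

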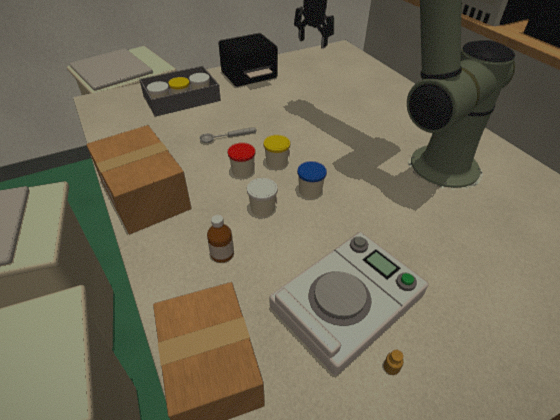

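The top view shows the green key at about (181,242), grey key (224,240), pan (203,201) and blue lid (306,264). The three lids in the box at right are decoys. The network's second-best grey-key hit is the real one. Next I'll refine these with colour and the wrist camera, moving high over the key with the fingers shut.

```bash
cat >> h.py <<'E'
from scipy.spatial.transform import Rotation as R
def wrist(name):
    s=get_state(); f=grab_frame("wrist"); T=np.eye(4); T[:3,:3]=R.from_rotvec(s["eef_rot"]).as_matrix(); T[:3,3]=s["position"]
    f["cam_to_world"]=T@f["T_tool_cam"]; cv2.imwrite(f"pics/{name}.png",f["img"][:,:,::-1]); return f
def blob(f,lo,hi,z,near=None):
    """largest colour blob (HSV range), top-face ellipse centre, at height z"""
    m=cv2.inRange(cv2.cvtColor(f["img"],cv2.COLOR_RGB2HSV),lo,hi)
    cs=[c for c in cv2.findContours(m,0,2)[0] if cv2.contourArea(c)>15 and (near is None or np.hypot(*(proj(f,c[:,0].mean(0),z)[:2]-near))<.06)]
    c=max(cs,key=cv2.contourArea); x,y,w,h=cv2.boundingRect(c); p=[x+(w-1)/2,y+(h-1)/2]
    return np.round(p,1),(w,h),np.round(proj(f,p,z),4)
DOWN=lambda yaw: (R.from_euler('z',yaw)*R.from_rotvec([np.pi,0,0])).as_rotvec()
E
python3 - <<'E'
from h import *
G=np.array([50,100,40]),np.array([85,255,255]); B=np.array([100,120,50]),np.array([125,255,255])
for c in("top","scene"):
    f=grab_frame(c)
    print(c,blob(f,*G,.072,np.array([.45,.315])),blob(f,*B,.077,np.array([.45,-.09])))
    if c=="top": print([np.round(proj(f,p,z),3) for p,z in(((203,201),.073),((224,240),.072),((181.5,242),.072))])
s=get_state()
grab(40)
p=s["position"]; move_l([p[0],p[1],.32],.2)
best=min((DOWN(a) for a in np.linspace(-np.pi,np.pi,9)[:-1]),key=lambda o:(lambda q:9 if q is None else abs(q[5])+abs(q[4]))(ik([.41,.315,.26],o)))
print(best,ik([.41,.315,.26],best))
movep([.41,.315,.26],best)
f=wrist("w1"); print(blob(f,*G,.072,None))
for n,z in(("green_key_top",.072),("grey_key_top",.072),("pan_middle",.073)):
    print(n,[(np.round(d["centre"]),np.round(proj(f,d["centre"],z)[:2],4),round(d["score"],2)) for d in tip_of("wrist",n)[:2]])
s=get_state();print(s["clock"],s["position"],s["eef_rot"],s["finger_gap"],s["q"])
E
```

```text
top (array([180.5, 242. ]), (8, 9), array([0.4521, 0.3196, 0.072 ])) (array([306. , 263.5]), (25, 26), array([ 0.448 , -0.0935,  0.077 ]))
[array([0.598, 0.275, 0.073]), array([0.481, 0.181, 0.072]), array([0.453, 0.316, 0.072])]
scene (array([407. , 278.5]), (13, 12), array([0.4524, 0.3198, 0.072 ])) (array([311.5, 171.5]), (28, 20), array([ 0.4512, -0.0909,  0.077 ]))
[1.20223546e+00 2.90245315e+00 1.77723998e-16] [ 0.51227063  0.24694911 -0.22695823  1.09688899  0.         -0.27312753]
(array([261.5, 213.5]), (22, 22), array([0.4517, 0.3183, 0.072 ]))
green_key_top [(array([262., 218.]), array([0.4551, 0.3223]), 0.75)]
grey_key_top [(array([151., 153.]), array([0.4873, 0.1809]), 0.61)]
pan_middle [(array([158., 277.]), array([0.6084, 0.284 ]), 0.73)]
5.7333 [0.4103092  0.3146416  0.26002244] [1.20363108e+00 2.90184745e+00 5.99034250e-05] 0.002153523006029424 [ 5.11361924e-01  2.46950985e-01 -2.26897626e-01  1.09690219e+00
  3.79963089e-06 -2.73067820e-01]
```

View pics/w1.png

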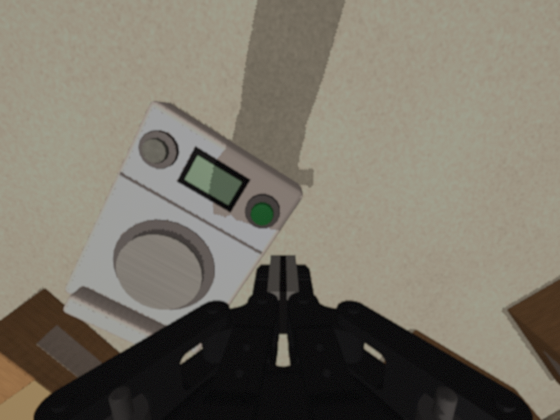

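The wrist view shows the green key at (262,213), the grey key at (155,150) and the pan at about (159,270). Green is (0.452, 0.319) in all three cameras. The key spacing comes out at 142 mm, and the geometry puts the pan at about (0.604, 0.282). Now I'll press.

Run:
```python
from h import *
x,y=.4519,.319
move_l([x,y,.16],.15); move_l([x,y,.085],.1)
print(get_state()["contact_force"])
r=move_l([x,y,.063],.02,until_force=12); s=get_state(); print(r,s["position"],s["contact_force"])
sleep(.3); s=get_state(); print(s["position"],s["contact_force"])
move_l([x,y,.09],.05); move_l([x,y,.24],.2)
q=get_state(); print(q["contact_force"])
# view over pan
f=wrist("w2"); cv2.imwrite("pics/w2.png",f["img"][:,:,::-1])
for n,z in(("grey_key_top",.072),("pan_middle",.073)):
    print(n,[(np.round(d["centre"]),np.round(proj(f,d["centre"],z)[:2],4),round(d["score"],2)) for d in tip_of("wrist",n)[:2]])
move_l([x,y,.3],.2)
bx=np.array([.45,-.092])
o=DOWN(0); movep([bx[0]-.06,bx[1],.27],get_state()["eef_rot"])
f=wrist("w3"); print(blob(f,np.array([100,120,50]),np.array([125,255,255]),.078,bx))
print([(np.round(proj(f,d["centre"],.08)[:2],4),round(d["score"],2)) for d in tip_of("wrist","blue_lid")[:2]])
s=get_state();print(s["clock"],s["position"],s["q"])
```

```text
[-0.74113376 -0.1522781  -0.16947476]
True [0.45201705 0.3190425  0.06999517] [-0.95568605 -0.36503285  7.0805665 ]
[0.45202732 0.31906106 0.0699963 ] [-1.28285821 -0.71469775  7.34118292]
[0.86213261 0.61705641 0.72777572]
grey_key_top []
pan_middle [(array([168., 261.]), array([0.606 , 0.2814]), 0.6)]
(array([247. , 216.5]), (67, 64), array([ 0.4479, -0.0966,  0.078 ]))
[(array([ 0.4513, -0.0976]), 0.78)]
12.2917 [ 0.39045743 -0.09141565  0.27001683] [-4.14512848e-01  1.91727611e-02 -4.68964134e-01  1.08272566e+00
 -6.41426291e-05 -1.20144877e+00]
```

View pics/w3.png

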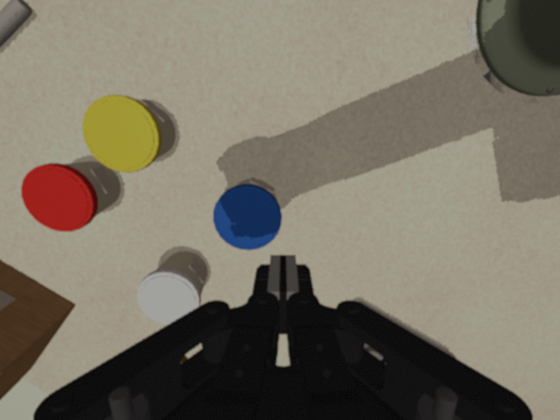

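View pics/w2.png

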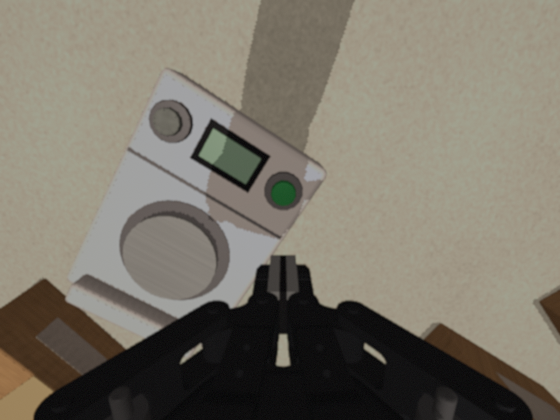

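The wrist views show the blue lid at (247,216) and the balance unmoved, with the green key up. The press stopped at z = 0.070 with a steady 7 N, where I expected about 0.066. I won't assume it was a full stroke, so I'll press again in small steps and log force against height.

Run:
```python
from h import *
x,y=.4519,.319; o=get_state()["eef_rot"]
p=get_state()["position"]; movep([x,y,.2],[1.20363108,2.90184745,0]); move_l([x,y,.084],.12)
sleep(.2);b=get_state()["contact_force"][2]
for z in np.arange(.080,.0625,-.001):
    move_l([x,y,z],.02); s=get_state(); F=s["contact_force"][2]-b
    print(round(z,3),round(s["position"][2],4),round(F,1))
    if F>25: break
sleep(.2)
f=grab_frame("scene"); c=f["img"][220:340,330:490]; cv2.imwrite("pics/s2.png",cv2.resize(c[:,:,::-1],None,fx=5,fy=5,interpolation=cv2.INTER_CUBIC))
move_l([x,y,.09],.05); move_l([x,y,.2],.2)
print(get_state()["clock"])
```

```text
0.08 0.0798 0.8
0.079 0.0789 -0.3
0.078 0.0779 -0.5
0.077 0.0769 -0.4
0.076 0.0761 -0.0
0.075 0.0751 2.2
0.074 0.0741 1.1
0.073 0.073 2.2
0.072 0.0721 3.4
0.071 0.0711 2.7
0.07 0.0701 3.6
0.069 0.0699 10.8
0.068 0.0698 18.1
0.067 0.0696 24.5
0.066 0.0695 32.1
20.6
```

View pics/s2.png

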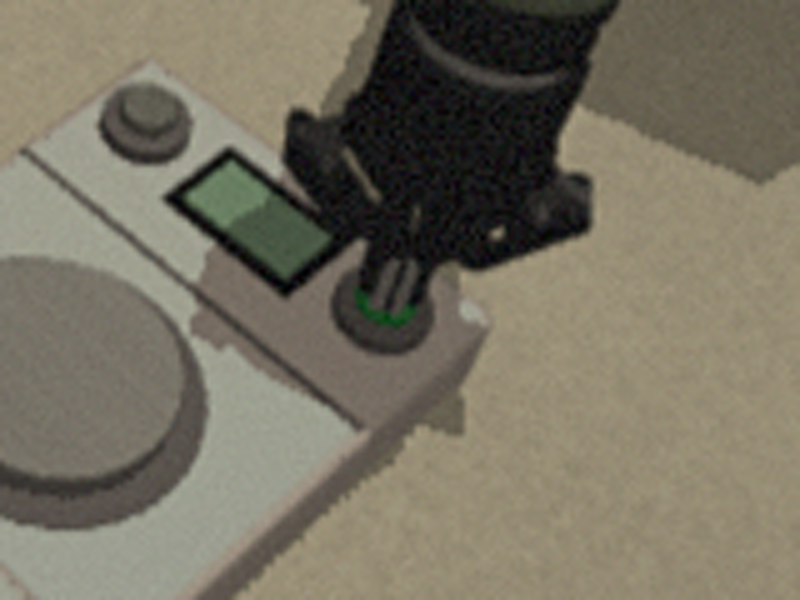

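The log shows the full 6 mm stroke: contact at 0.076, spring force up to about 4 N, and a hard stop at 0.070. The tips therefore sit about 4 mm beyond the TCP. The crop shows the fingertips on the green key, flush in its collar, with the grey key up. Now the pointing.

Run:
```python
from h import *
o=[1.20363108,2.90184745,0]
b=[.449,-.095]; p=[.604,.281]
movep(b+[.24],o); move_l(b+[.115],.12); s=get_state(); print(s["position"],s["contact_force"]); sleep(2.2)
f=grab_frame("scene"); cv2.imwrite("pics/b.png",f["img"][:,:,::-1])
move_l(b+[.26],.15); movep(p+[.26],o); move_l(p+[.108],.12); s=get_state(); print(s["position"],s["contact_force"]); sleep(2.2)
g=grab_frame("scene"); cv2.imwrite("pics/p.png",g["img"][:,:,::-1])
cv2.imwrite("pics/bp.png",np.hstack([cv2.resize(f["img"][80:280,200:400],(400,400)),cv2.resize(g["img"][200:400,250:450],(400,400))])[:,:,::-1])
move_l(p+[.3],.2); print(get_state()["clock"])
H=dict(red_lid=.08,white_lid=.08,blue_lid=.08,weight_mark=0,bottle_mark=0,scoop_mark=0)
f=grab_frame("scene")
for n,z in H.items(): print(n,[np.round(proj(f,d["centre"],z)[:2],3) for d in tip_of("scene",n)[:1]])
```

```text
[ 0.44952385 -0.09511997  0.11552939] [ 0.40828345 -0.50039695 -0.10877972]
[0.60466542 0.28122179 0.10894895] [ 1.36687854 -0.09525121 -0.3699195 ]
32.975
red_lid [array([ 0.59 , -0.282])]
white_lid [array([ 0.601, -0.087])]
blue_lid [array([ 0.451, -0.084])]
weight_mark [array([0.577, 0.441])]
bottle_mark [array([0.769, 0.001])]
scoop_mark [array([ 0.55 , -0.456])]
```

View pics/bp.png

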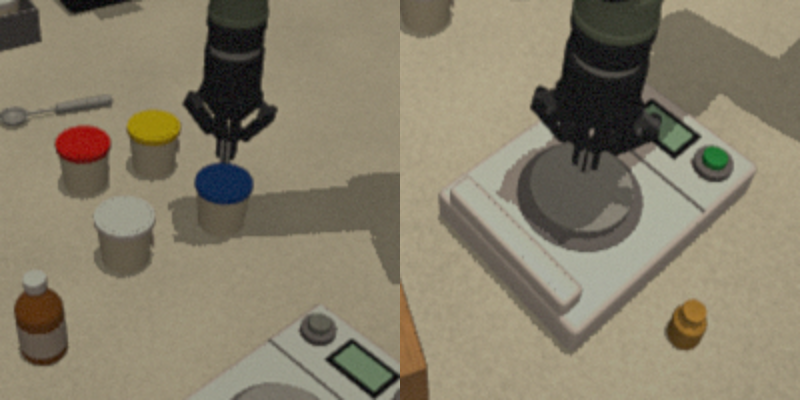

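The left crop shows the tips just above the blue lid, clear of it. The right crop shows them above the pan's middle with both keys up. The red lid's detection drifted by about 25 mm, so I'll compare pictures before handing in.

Run:
```python
from h import *
a=cv2.imread("pics/scene1.png")[:,:,::-1]; f=grab_frame("scene"); f0=dict(f,img=a)
for n,lo,hi,near in(("red",(170,120,50),(180,255,255),(.595,-.265)),("yellow",(22,130,80),(32,255,255),(.485,-.269)),("blue",(100,120,50),(125,255,255),(.45,-.093)),("green",(50,100,40),(85,255,255),(.452,.319))):
    print(n,*[blob(g,np.array(lo),np.array(hi),.077,np.array(near))[::2] for g in(f0,f)])
for n,(x,y) in dict(white=(262,196),bottle=(221,240),weight=(395,361),spoon=(227,135)).items():
    r=cv2.matchTemplate(f["img"][y-35:y+35,x-45:x+45],np.ascontiguousarray(a[y-22:y+22,x-30:x+30]),cv2.TM_CCOEFF_NORMED); _,v,_,l=cv2.minMaxLoc(r); print(n,round(v,2),np.subtract(l,(15,13)))
sign_off()
```

```text
Traceback (most recent call last):
  File "h.py", line 14, in blob
    c=max(cs,key=cv2.contourArea); x,y,w,h=cv2.boundingRect(c); p=[x+(w-1)/2,y+(h-1)/2]
ValueError: max() iterable argument is empty
```

Red's hue range missed, so I'll use template matching for everything instead.

Run:
```python
from h import *
a=np.ascontiguousarray(cv2.imread("pics/scene1.png")[:,:,::-1]); f=grab_frame("scene"); ok=True
for n,(x,y) in dict(red=(241,160),yellow=(277,150),blue=(312,180),white=(262,196),bottle=(221,240),weight=(395,361),spoon=(227,135),green=(407,278)).items():
    r=cv2.matchTemplate(f["img"][y-35:y+35,x-45:x+45],a[y-18:y+18,x-18:x+18].copy(),cv2.TM_CCOEFF_NORMED); _,v,_,l=cv2.minMaxLoc(r)
    d=np.subtract(l,(27,17)); print(n,round(v,2),d); ok&=bool(abs(d).max()<=1)
print(ok,get_state()["clock"])
if ok: sign_off()
```

```text
red 0.99 [0 0]
yellow 0.99 [0 0]
blue 0.8 [0 0]
white 0.99 [0 0]
bottle 0.99 [0 0]
weight 0.99 [0 0]
spoon 0.99 [0 0]
green 1.0 [0 0]
True 33.425
the job is handed in; nothing more can be done
```

I pressed the green key, pointed at the blue lid and then at the pan for about 2.2 s each, and handed the job in at about 33 s on the robot's clock. `sign_off()` gives no verdict, so the results below come from my own checks.

- **Key press:** The key was pressed twice. The first press stopped at z = 0.070 m instead of the expected 0.066, so I repeated it in 1 mm steps. That showed contact at 0.076, spring force rising to about 4 N and a hard stop at 0.070, which is the full 6 mm. The shut fingertips reach about 4 mm beyond the TCP, and I raised the pointing heights to allow for that.
- **Pointing:** The fingertips stood about 3 cm above the blue lid and then the pan. Force readings showed no contact, and the pictures showed a clear gap over the lid and the tips over the pan's middle.
- **Final check:** The tubs, bottle, weight, spoon and green key showed no shift in the scene picture from start to end. The blue tub's match score was 0.80 against 0.99 or better for the rest, possibly from the changed arm shadow. The grey key looked up in the pointing pictures.
- **Disagreements:** The network's late estimate for the red lid was about 25 mm off, and those for the other things 2–17 mm, but the picture comparison showed no movement. My first colour check failed on a wrong hue range, and I replaced it with that comparison.

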